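# Dispense a tea-light with the spring slide

### The arm

A 6-joint arm with a two-finger parallel gripper is mounted at the origin on the work surface. World frame = base frame: x ahead of the robot, y to its left, z up, the work surface at z = 0. Lengths are in m, angles in rad, forces in N, time in s.
With the tool pointing down it reaches from about 0.4 to 0.925 m from the base axis. Payload 3.4 kg.
Tool frame: the origin (TCP) lies on the mounting face of the last link; the fingertips stand 173 mm ahead of it and the grasp point (between the pads) lies 155 mm ahead of it; x points along the fingers, y is the direction in which the jaws open and shut, and the axes are right-handed (so a half turn about x gives the same grasp; the last joint's range is limited). The gripper opens to 85 mm and grips with 20 to 120 N. Pads are 22 mm wide; open, the fingers measure 114 mm over their backs; the gripper's body (76 mm by 85 mm) begins 54 mm behind the grasp point. The pads swing forward as they close: fully open they stand 13 mm farther back than shut.
Start: joints at [-1.276, 0.307, 1.506, -0, 1.328, -0.073], TCP at [0.207, -0.537, 0.405] pointing down, gripper open.
Joint ranges: [-3.12, 3.12], [-1.05, 2.28], [0.14, 2.33], [-1.42, 4.57], [0.1, 2.73], [-2.68, 2.68]. Speed limits (rad/s): [2.57, 2.57, 3.14, 3.14, 3.14, 3.14].

### API

Orientations are given as a 3x3 rotation matrix whose columns are the frame's x, y, z axes.
In Python, from rig import sense, get_image, get_calibration, close_job, find_in gives the robot as it stands.
- The arm moves only by the tool arm_command, never from a script. Its argument "deltas" is text: rows parted by semicolons, each of 5 numbers parted by spaces: the shift along the tool's x, y, z in m, then the turn about the tool's x in rad, then the gripper's target within -1 to 1 (fully open at 1, half-way at 0, shut at -1). A call has exactly 5 rows; each row shifts and turns the commanded pose from where the row before left it, along the tool's axes as they then stand; what a row does not reach is not made up. A row lasts 1/10 s, in which the tool goes at most 50 mm and 8.59 degrees, less where a joint would pass 70% of its speed; a pose out of reach is approached as far as the arm can. A call is refused whole if a number of a shift passes 0.05 or a number of a turn 0.15, either way. A call with a gripper value outside its range is refused whole. The fingers move at their own pace and stop on an object; "force" is the grip in N (left out, the last holds). Time passes only in rows, so rows that do not move let the fingers close, or fill a call up. It gives the time, the measured TCP pose, the force and the opening at its end, in the units of the state.
- sense(): the state, without advancing time (a new reading comes with each control period).
- get_image(name): name is "scene" or "side" or "wrist"; returns the picture (400x640x3 uint8, red, green, blue); there is no depth.
- get_calibration(name): a dict with "vertical_fov" (degrees; the focal length in pixels is half the picture's height over the tangent of half this angle, whatever the lens; pixels are square), "cx", "cy" (the principal point, pixels), "rvec" (rotation vector, rad) and "tvec" (3), from world to camera coordinates, as OpenCV has them; the wrist camera has in their place "mount" (4x4, takes a point from camera to tool coordinates, whose origin is the TCP and whose axes are the tool frame's). Camera axes: x right, y down, z forward; pixel columns grow to the right and rows downward; lengths in m; the calibration is good to about 2 mm. A picture is of the moment at which its call begins: read the wrist's pose just before it. get_calibration takes no time and is no camera call.
- close_job(): hands the job in, once; it reports no verdict.
Trained networks look in the newest picture that a camera, given by its name, has taken for a name from the list of things; names that differ only in an ending like _2 or _b are one class to them, and where a whole thing is asked for, a point or a joint stands for the part that bears it (a point fixed in the world has none). Each returns a list of dicts, best first, with "conf" (0 to 1); they miss things now and then, are a little off and sometimes report something else, mostly with a low value. They report only what shows in the picture. A call takes as long as a camera call.
- find_in(camera, name): "position" ([x, y, z] in m, in the coordinates of the camera as it stood for that picture, good to about 4 mm: the middle of the surface that is visible of it).
The state is a dict: "time_s": time; "q": joint angles; "qd": joint speeds; "joint_efforts": joint torques, N m; "tool_pos": TCP position; "tool_rot": TCP orientation; "wrist_force": force on the tool from outside, world axes, zero at the start; "wrist_torque": the same for the moment, N m; "gripper_width": finger opening in m.
Only numpy, scipy, OpenCV 4.12 (cv2) and the standard library are available. Lean on these libraries where they do the work, as an engineer would, in place of code of your own. Each camera call takes 0.05 s, during which the arm holds its last target.

### The job

A tea-light is wanted for the fondue warmer: on the dispenser with the round tube, push the spring slide all the way in towards the tube, so that the lowest tea-light is pushed out and drops onto the fenced landing on the far side of the tube. Then let go of the slide at the end of its stroke, so that it snaps back home by itself. Leave the slide of the square-tubed dispenser alone.

Things in the scene. Friction and masses are not known exactly. Their poses are not given: they have to be found in the camera images.
- tea_slide (a joint): Spring slide of the dispenser with the ROUND white tube (49 mm across, top 114 mm above the shelf, tea-lights seen in it from above) on a grey tier 250 x 120 x 50 mm. In m: 0 = home, 0.048 = fully in, at its stop. Moves level along +x of tea_grip, under the tube. The spring resists with 3 N at home, 7 N at the end, and returns it when released.
- tea_grip (a point): Point in the slide's upright grey fin, moving with it: mid-length, mid-thickness, 20 mm below its top. Fin 28 mm long (x), 14 thick (y), 52 high, top 128 mm above the shelf, on a flat blade 32 mm below the point. x: level, along the stroke to the tube, within 20 degrees of the robot's x; z up. Tube axis 104 mm ahead along x at home, 56 at the end. 50 mm free on both sides (y).
- light0_center (a point): Centre of the lowest tea-light, an aluminium cup 38 mm across and 16 mm high, flat at the bottom of the round tube, 104 mm ahead of tea_grip at home. The full stroke pushes it out on the far side, where it drops 10 mm onto a landing 65 mm long with a low fence: it then lies about 150 to 165 mm ahead of the fin's home point.
- block_slide (a joint): The same kind of spring slide on the bystander dispenser, which has a SQUARE white tube (48 mm) filled with paper-wrapped blocks and an otherwise equal tier, fin and landing. Value in m, 0 = home. To be left alone.

How it is judged:
By the outcome, as a careful person would: the job done as asked, in the order asked, and still so for the second after the job is handed in, with the robot touching nothing.
It also fails if it takes over 30 s, if anything falls off the work surface, if the arm or the gripper's body presses on something with over 40 N, if the wrist force passes 120 N, or if a joint passes its speed limit or range.

## Working session

There is one attempt and no reset: what is moved stays moved. The work goes in short steps, Python scripts to look and compute and a tool call to move; the robot and the scene stay as the last step left them, time stands still between calls to the robot, and variables do not carry over. Pictures are saved under pics/ and viewed, and the job is handed in when it is done.

Besides the shell and the picture viewer there is one more tool, called after ">>>" as name(argument=value, ...), one argument or row to a line, values as JSON. arm_command: Moves the arm, as the interface text tells. Its arguments: {"type":"object","properties":{"deltas":{"type":"string"},"force":{"type":"number"}},"required":["deltas"]}

```bash
mkdir -p pics
cat > h.py <<'E'
import numpy as np, cv2
from rig import *
def cam2world(name,p,s=None):
    c=get_calibration(name); p=np.array(p)
    if name=='wrist':
        q=np.array(c['mount'])@np.r_[p,1]; return np.array(s['tool_rot'])@q[:3]+np.array(s['tool_pos'])
    R=cv2.Rodrigues(np.array(c['rvec'],float))[0]; return R.T@(p-np.array(c['tvec']).ravel())
def proj(name,P):
    c=get_calibration(name); R=cv2.Rodrigues(np.array(c['rvec'],float))[0]
    f=200/np.tan(np.radians(c['vertical_fov']/2)); q=R@np.array(P)+np.array(c['tvec']).ravel()
    return q[0]/q[2]*f+c['cx'],q[1]/q[2]*f+c['cy']
def ray(name,u,v,z):
    c=get_calibration(name); R=cv2.Rodrigues(np.array(c['rvec'],float))[0]
    f=200/np.tan(np.radians(c['vertical_fov']/2)); t=np.array(c['tvec']).ravel()
    d=R.T@np.array([(u-c['cx'])/f,(v-c['cy'])/f,1]); o=-R.T@t
    return o+d*(z-o[2])/d[2]
def snap(name,fn):
    im=get_image(name); cv2.imwrite('pics/'+fn,im[:,:,::-1]); return im
E
python3 - <<'E'
from h import *
np.set_printoptions(precision=3,suppress=True)
print(sense())
for c in('scene','side'):
    snap(c,c+'0.png'); print(c,get_calibration(c))
    for n in('tea_slide','tea_grip','light0_center','block_slide'):
        for d in find_in(c,n)[:3]: print(c,n,round(d['conf'],2),cam2world(c,d['position']))
print(sense()['time_s'])
E
```

```text
{'time_s': 0.0, 'q': array([-1.277,  0.308,  1.508,  0.   ,  1.328, -0.074]), 'qd': array([ 0.002,  0.001, -0.001,  0.001, -0.   , -0.   ]), 'joint_efforts': array([  0.001, -45.754, -25.192,  -0.001,   0.013,  -0.   ]), 'tool_pos': array([ 0.207, -0.536,  0.404]), 'tool_rot': array([[-0.001,  0.36 , -0.933],
       [ 0.002, -0.933, -0.36 ],
       [-1.   , -0.002, -0.   ]]), 'wrist_force': array([-0.138, -0.256,  0.15 ]), 'wrist_torque': array([0.011, 0.002, 0.011]), 'gripper_width': 0.08524774156054556}
scene {'vertical_fov': 49.00131372029471, 'cx': 321.5159167170893, 'cy': 193.82977440817487, 'rvec': array([ 2.08 ,  1.036, -0.505]), 'tvec': array([-0.299, -0.213,  1.443])}
scene tea_slide 0.84 [ 0.538 -0.236  0.079]
scene tea_grip 0.79 [ 0.536 -0.233  0.077]
scene light0_center 0.58 [ 0.642 -0.263  0.068]
scene block_slide 0.62 [0.535 0.275 0.079]
side {'vertical_fov': 49.25938510755131, 'cx': 318.1875875770285, 'cy': 195.17857227538474, 'rvec': array([ 2.192, -0.197,  0.132]), 'tvec': array([-0.545,  0.129,  0.803])}
side tea_slide 0.72 [ 0.545 -0.24   0.075]
side tea_grip 0.88 [ 0.55  -0.239  0.073]
side block_slide 0.62 [0.531 0.277 0.072]
0.5
```

View pics/scene0.png

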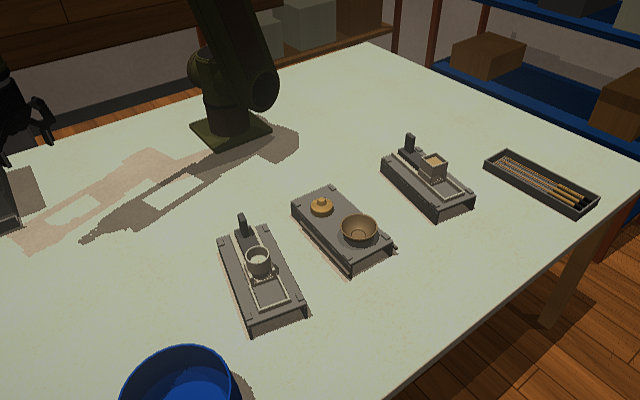

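View pics/side0.png

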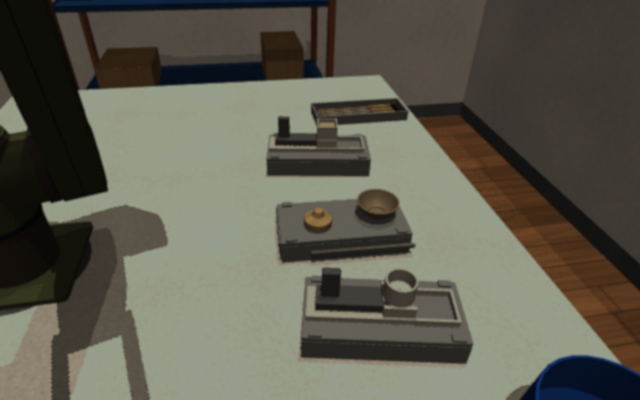

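The round-tube dispenser is the nearest one, with its tube at about (259,262) in the scene view and (400,288) in the side view. Its fin is at about (242,225) and (331,283). I'll zoom in for pixel-accurate positions.

Run:
```python
import cv2
a=cv2.imread('pics/scene0.png')[200:345,205:320]; b=cv2.imread('pics/side0.png')[255:365,295:475]
a=cv2.resize(a,None,fx=4,fy=4,interpolation=cv2.INTER_CUBIC); b=cv2.resize(b,None,fx=4,fy=4,interpolation=cv2.INTER_CUBIC)
cv2.imwrite('pics/ca.png',cv2.convertScaleAbs(a,alpha=1.5,beta=20));cv2.imwrite('pics/cb.png',cv2.convertScaleAbs(b,alpha=1.5,beta=20))
```

```text
(no output)
```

View pics/ca.png

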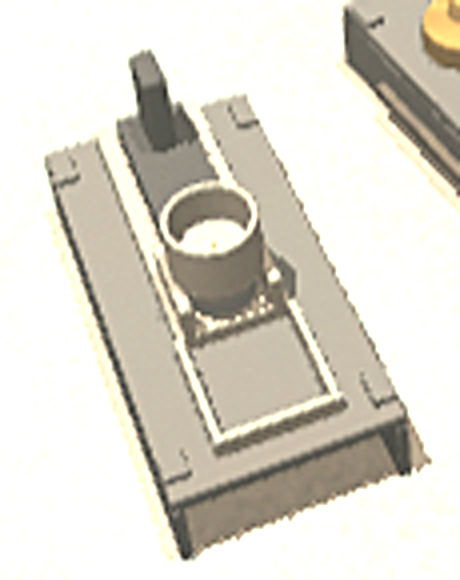

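View pics/cb.png

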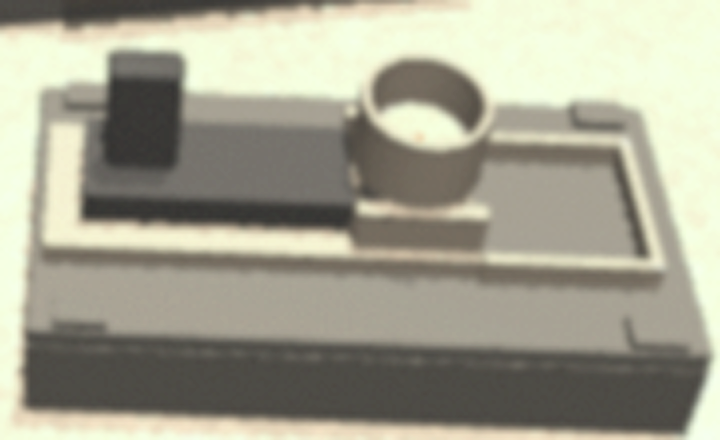

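Run:
```python
from h import *
np.set_printoptions(precision=4,suppress=True)
S=lambda x,y,z:ray('scene',205+x/4,200+y/4,z)
D=lambda x,y,z:ray('side',295+x/4,255+y/4,z)
for nm,a,b in(('scene',S(147,60,.128),S(209,218,.114)),('side',D(147,63,.128),D(427,99,.114))):
    print(nm,'fin',a,'tube',b,'dist',np.linalg.norm((b-a)[:2]),np.degrees(np.arctan2(*(b-a)[[1,0]])))
def L(a,b):print(np.linalg.norm(b-a),np.degrees(np.arctan2(*(b-a)[[1,0]])),a,b)
L(S(45,160,.05),S(170,503,.05));L(S(245,97,.05),S(408,410,.05));L(D(25,340,.05),D(708,356,.05));L(D(42,90,.05),D(640,108,.05))
```

```text
scene fin [ 0.5238 -0.2244  0.128 ] tube [ 0.6297 -0.2498  0.114 ] dist 0.10899844672364499 -13.47962194678106
side fin [ 0.5281 -0.23    0.128 ] tube [ 0.6294 -0.2518  0.114 ] dist 0.10358113474723425 -12.182907162949023
0.24314382603879547 -12.491182344306324 [ 0.4808 -0.2779  0.05  ] [ 0.7182 -0.3304  0.05  ]
0.24223189849963164 -11.99824205859641 [ 0.506 -0.162  0.05 ] [ 0.743  -0.2124  0.05  ]
0.2465606541129716 -11.556055312607663 [ 0.4748 -0.2831  0.05  ] [ 0.7163 -0.3325  0.05  ]
0.2492363707252378 -12.018981558156277 [ 0.5011 -0.1641  0.05  ] [ 0.7448 -0.216   0.05  ]
```

Stroke heading is about -12.1°. Both views give the fin at about (0.528, -0.229). First I'll turn the tool so the jaws open across the fin.

>>> arm_command(
  deltas="0 0 0 0.145 0.3;0 0 0 0.145 0.3;0 0 0 0.145 0.3;0 0 0 0.145 0.3;0 0 0 0 0.3",
  force=40,
)

```text
time_s: 1.0
tool_pos: [0.2067, -0.5366, 0.4047]
tool_rot: [[0.0, -0.211, -0.977], [-0.0, -0.977, 0.211], [-1.0, 0.0, -0.0]]
wrist_force: [-0.2, 0.6, -0.8]
gripper_width: 0.0557
```

```bash
cat > d.py <<'E'
from h import *
import sys
np.set_printoptions(precision=4,suppress=True)
s=sense();R=np.array(s['tool_rot']);p=np.array(s['tool_pos'])
print(s['time_s'],p,'yaw y',np.degrees(np.arctan2(R[1,1],R[0,1])),'xaxis',R[:,0],'w',s['gripper_width'],s['wrist_force'],s['q'])
T=np.array([float(v) for v in sys.argv[1:4]])
print('grasp',p+R[:,0]*.155,'delta tool',R.T@(T-(p+R[:,0]*.155)))
E
python3 d.py .528 -.229 .20
```

```text
1.0 [ 0.2067 -0.5366  0.4047] yaw y -102.18056252718618 xaxis [ 0. -0. -1.] w 0.05571597092539783 [-0.2074  0.6444 -0.813 ] [-1.2765  0.3068  1.5064  0.      1.3284  0.5069]
grasp [ 0.2067 -0.5366  0.2497] delta tool [ 0.0497 -0.3684 -0.2491]
```

>>> arm_command(
  deltas="0 -0.037 -0.025 0 0.2;0 -0.037 -0.025 0 0.2;0 -0.037 -0.025 0 0.2;0 -0.037 -0.025 0 0.2;0 -0.037 -0.025 0 0.2",
)

```text
time_s: 1.5
tool_pos: [0.3689, -0.3808, 0.4049]
tool_rot: [[0.0, -0.207, -0.978], [-0.0, -0.978, 0.207], [-1.0, 0.0, -0.001]]
wrist_force: [0.4, -0.1, 0.4]
gripper_width: 0.0514
```

>>> arm_command(
  deltas="0 -0.037 -0.025 0 0.2;0 -0.037 -0.025 0 0.2;0 -0.037 -0.025 0 0.2;0 -0.037 -0.025 0 0.2;0 -0.035 -0.024 0 0.2",
)

```text
time_s: 2.0
tool_pos: [0.5289, -0.2276, 0.4049]
tool_rot: [[0.0, -0.206, -0.978], [-0.0, -0.978, 0.206], [-1.0, 0.0, -0.0]]
wrist_force: [0.8, -0.5, -0.5]
gripper_width: 0.0515
```

>>> arm_command(
  deltas="0.015 0 0 0 0.2;0.015 0 0 0 0.2;0 0 0 0 0.2;0 0 0 0 0.2;0 0 0 0 0.2",
)

```text
time_s: 2.5
tool_pos: [0.5278, -0.2297, 0.3755]
tool_rot: [[0.001, -0.21, -0.978], [-0.001, -0.978, 0.21], [-1.0, 0.0, -0.001]]
wrist_force: [0.8, -0.1, 0.5]
gripper_width: 0.0514
```

```bash
python3 d.py .528 -.229 .11
python3 - <<'E'
from h import *
np.set_printoptions(precision=4,suppress=True)
s=sense();snap('wrist','w1.png')
for n in('tea_grip','light0_center'):
    for d in find_in('wrist',n)[:2]: print(n,d['conf'],cam2world('wrist',d['position'],s))
c=get_calibration('wrist');print(c)
E
```

```text
2.5 [ 0.5278 -0.2297  0.3755] yaw y -102.12526135603922 xaxis [ 0.0012 -0.0006 -1.    ] w 0.05139658488160176 [ 0.7624 -0.1101  0.5427] [-0.4839  0.3306  1.5482  0.      1.2614  1.2985]
grasp [ 0.528  -0.2298  0.2205] delta tool [ 0.1105 -0.0008  0.0003]
tea_grip 0.71 [ 0.5553 -0.237   0.0799]
{'vertical_fov': 64.27024731260393, 'cx': 321.59287344810764, 'cy': 205.92761306452326, 'mount': array([[ 0.0012, -0.2717,  0.9624,  0.0295],
       [ 1.    ,  0.002 , -0.0007,  0.0012],
       [-0.0017,  0.9624,  0.2717, -0.0691],
       [ 0.    ,  0.    ,  0.    ,  1.    ]])}
```

View pics/w1.png

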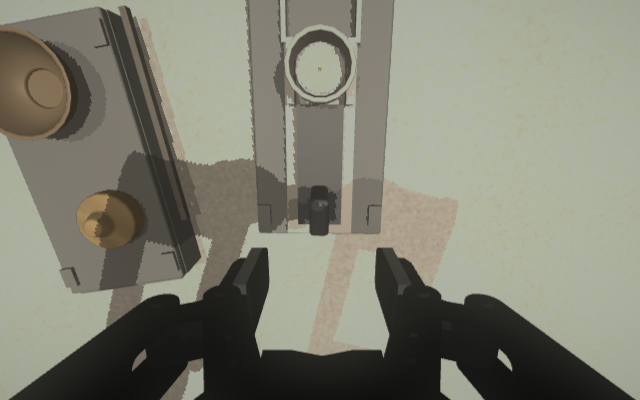

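The wrist view shows the fin at column 319, between the jaws (256–388), with the tube straight ahead. I'll check where my estimate projects.

Run:
```python
from h import *
s=sense();c=get_calibration('wrist');M=np.array(c['mount']);f=200/np.tan(np.radians(c['vertical_fov']/2))
def pj(P):
    t=np.array(s['tool_rot']).T@(np.array(P)-s['tool_pos']); q=np.linalg.inv(M)@np.r_[t,1]; return (q[0]/q[2]*f+c['cx']).round(1),(q[1]/q[2]*f+c['cy']).round(1)
u=np.array([.978,-.2096,0])
F=np.array([.528,-.229,.128])
for a in(-.014,.014): print(pj(F+a*u), pj(F+a*u-[0,0,.052]))
print('tube',pj([.6296,-.2508,.114]))
im=cv2.imread('pics/w1.png')[170:250,280:360];cv2.imwrite('pics/w1c.png',cv2.convertScaleAbs(cv2.resize(im,None,fx=7,fy=7,interpolation=cv2.INTER_NEAREST),alpha=2.5,beta=10))
```

```text
(np.float64(318.9), np.float64(234.6)) (np.float64(319.4), np.float64(213.7))
(np.float64(318.8), np.float64(197.4)) (np.float64(319.4), np.float64(182.7))
tube (np.float64(318.8), np.float64(62.6))
```

View pics/w1c.png

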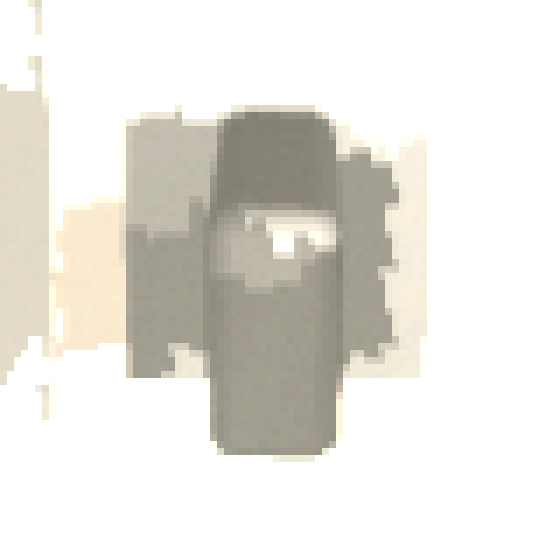

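The projection matches the picture: the fin top spans rows 199–235 against 197–235 predicted. Descending now.

>>> arm_command(
  deltas="0.03 0 0 0 0.2;0.03 0 0 0 0.2;0.03 0 0 0 0.2;0.02 0 0 0 0.2;0 0 0 0 0.2",
)

```text
time_s: 3.15
tool_pos: [0.5264, -0.229, 0.2623]
tool_rot: [[-0.005, -0.211, -0.977], [0.003, -0.978, 0.211], [-1.0, -0.002, 0.006]]
wrist_force: [0.1, 0.8, 0.6]
gripper_width: 0.0514
```

>>> arm_command(
  deltas="0 0 0 0 -1;0 0 0 0 -1;0 0 0 0 -1;0 0 0 0 -1;0 0 0 0 -1",
  force=40,
)

```text
time_s: 3.65
tool_pos: [0.5285, -0.2284, 0.2665]
tool_rot: [[0.004, -0.212, -0.977], [0.001, -0.977, 0.212], [-1.0, -0.002, -0.004]]
wrist_force: [1.2, 4.7, 2.4]
gripper_width: 0.0136
```

```bash
python3 d.py .575 -.239 .11; python3 -c "
from h import *
snap('wrist','w2.png')"
```

```text
3.65 [ 0.5285 -0.2284  0.2665] yaw y -102.23451389184238 xaxis [ 0.0039  0.0013 -1.    ] w 0.013586445315914684 [1.235  4.6624 2.4113] [-0.4822  0.4425  1.6825  0.0034  1.0137  1.3003]
grasp [ 0.5291 -0.2282  0.1115] delta tool [ 0.0017  0.0009 -0.0471]
```

View pics/w2.png

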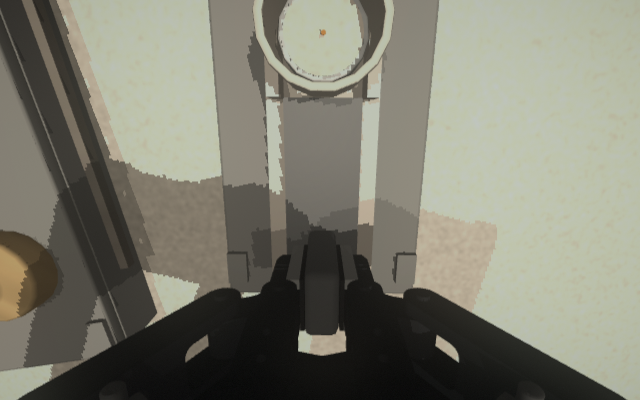

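The pads hold the fin (13.6 mm opening). Pushing in.

>>> arm_command(
  deltas="0 0 -0.01 0 -1;0 0 -0.01 0 -1;0 0 -0.01 0 -1;0 0 -0.01 0 -1;0 0 -0.004 0 -1",
)

```text
time_s: 4.2
tool_pos: [0.5702, -0.2375, 0.2665]
tool_rot: [[-0.001, -0.211, -0.977], [0.002, -0.977, 0.211], [-1.0, -0.002, 0.002]]
wrist_force: [-6.0, 4.5, 7.3]
gripper_width: 0.0136
```

>>> arm_command(
  deltas="0 0 -0.003 0 -1;0 0 -0.001 0 -1;0 0 0 0 -1;0 0 0 0 -1;0 0 0 0 -1",
)

```text
time_s: 4.7
tool_pos: [0.5735, -0.2382, 0.2665]
tool_rot: [[-0.001, -0.211, -0.977], [0.002, -0.977, 0.211], [-1.0, -0.002, 0.002]]
wrist_force: [-5.0, 4.7, 6.0]
gripper_width: 0.0129
```

```bash
python3 d.py .575 -.239 .11; python3 -c "
from h import *
snap('wrist','w3.png');a=snap('side','s3.png')
cv2.imwrite('pics/s3c.png',cv2.convertScaleAbs(cv2.resize(a[240:370,285:485,::-1],None,fx=4,fy=4,interpolation=cv2.INTER_CUBIC),alpha=1.5,beta=20))"
```

```text
4.7 [ 0.5735 -0.2382  0.2665] yaw y -102.19991659942404 xaxis [-0.0013  0.0019 -1.    ] w 0.012939313251704528 [-5.0395  4.7127  5.9855] [-0.4621  0.4958  1.578   0.0013  1.0698  1.321 ]
grasp [ 0.5733 -0.2379  0.1115] delta tool [ 0.0015  0.0007 -0.0019]
```

View pics/s3c.png

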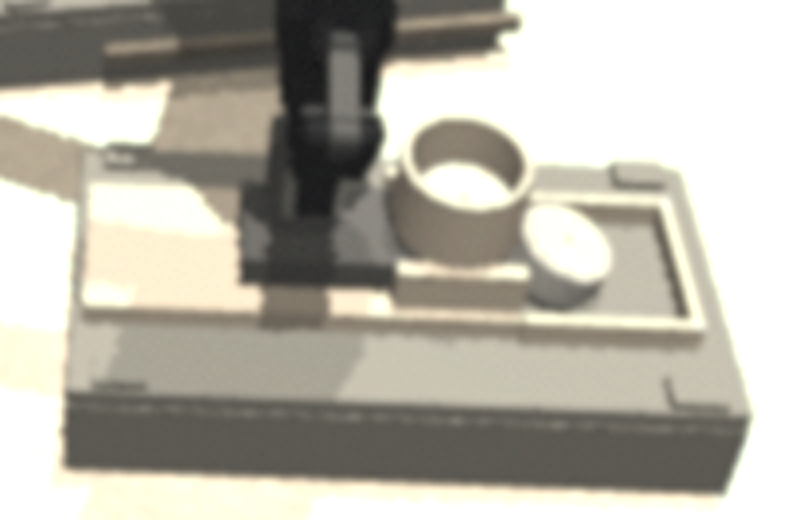

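View pics/w3.png

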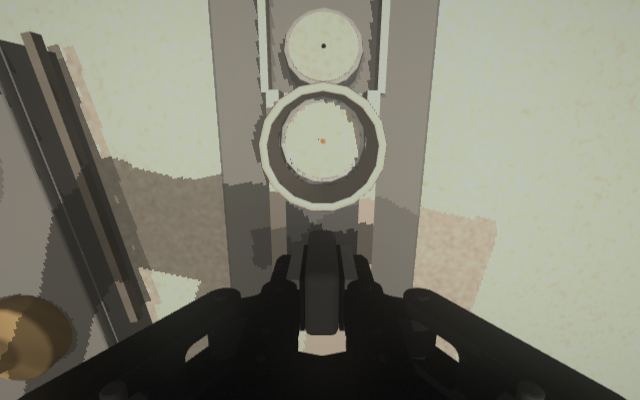

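The tea-light is tilted on the exit edge after about 46 mm, and the stop hasn't been reached (5 N). I'll push the rest in small steps.

>>> arm_command(
  deltas="0 0 -0.001 0 -1;0 0 -0.001 0 -1;0 0 -0.001 0 -1;0 0 0 0 -1;0 0 0 0 -1",
)

```text
time_s: 5.3
tool_pos: [0.5763, -0.2388, 0.2666]
tool_rot: [[-0.002, -0.211, -0.977], [0.002, -0.977, 0.211], [-1.0, -0.002, 0.002]]
wrist_force: [-6.0, 5.3, 5.8]
gripper_width: 0.0134
```

```bash
python3 d.py .575 -.239 .11; python3 -c "
from h import *
a=snap('side','s4.png')
cv2.imwrite('pics/s4c.png',cv2.convertScaleAbs(cv2.resize(a[240:370,285:485,::-1],None,fx=4,fy=4,interpolation=cv2.INTER_CUBIC),alpha=1.5,beta=20))"
```

```text
5.3 [ 0.5763 -0.2388  0.2666] yaw y -102.20091630782508 xaxis [-0.0016  0.0019 -1.    ] w 0.013427326756662838 [-6.0383  5.2508  5.7577] [-0.461   0.4991  1.5713  0.0011  1.0734  1.3222]
grasp [ 0.576  -0.2386  0.1116] delta tool [0.0016 0.0007 0.0009]
```

View pics/s4c.png

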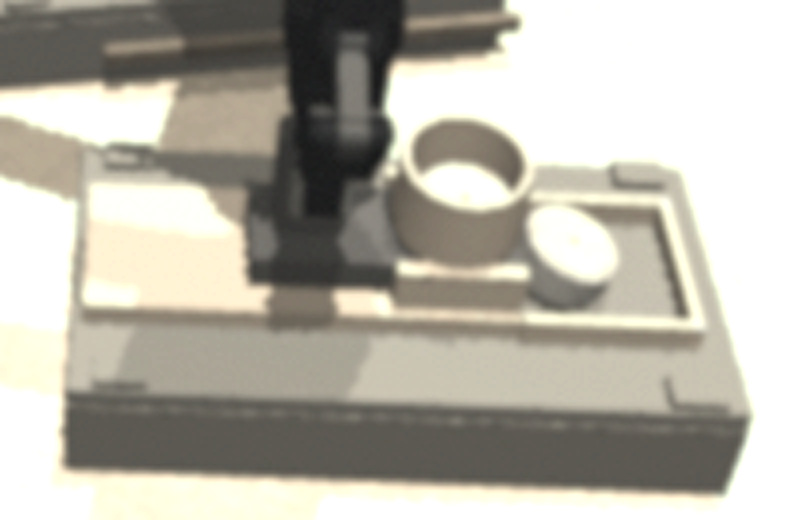

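>>> arm_command(
  deltas="0 0 -0.001 0 -1;0 0 -0.001 0 -1;0 0 -0.001 0 -1;0 0 0 0 -1;0 0 0 0 -1",
)

```text
time_s: 5.85
tool_pos: [0.5773, -0.2391, 0.2665]
tool_rot: [[-0.007, -0.211, -0.977], [0.003, -0.977, 0.211], [-1.0, -0.002, 0.007]]
wrist_force: [-11.3, 5.2, 10.6]
gripper_width: 0.0136
```

```bash
python3 d.py .575 -.239 .11; python3 -c "
from h import *
a=snap('side','s5.png')
cv2.imwrite('pics/s5c.png',cv2.convertScaleAbs(cv2.resize(a[240:370,285:485,::-1],None,fx=4,fy=4,interpolation=cv2.INTER_CUBIC),alpha=1.5,beta=20))"
```

```text
5.85 [ 0.5773 -0.2391  0.2665] yaw y -102.19450023329988 xaxis [-0.0067  0.0032 -1.    ] w 0.013578071079982058 [-11.3487   5.189   10.6175] [-0.4602  0.5016  1.5666 -0.0001  1.0808  1.3235]
grasp [ 0.5762 -0.2386  0.1115] delta tool [0.0015 0.0007 0.0011]
```

View pics/s5c.png

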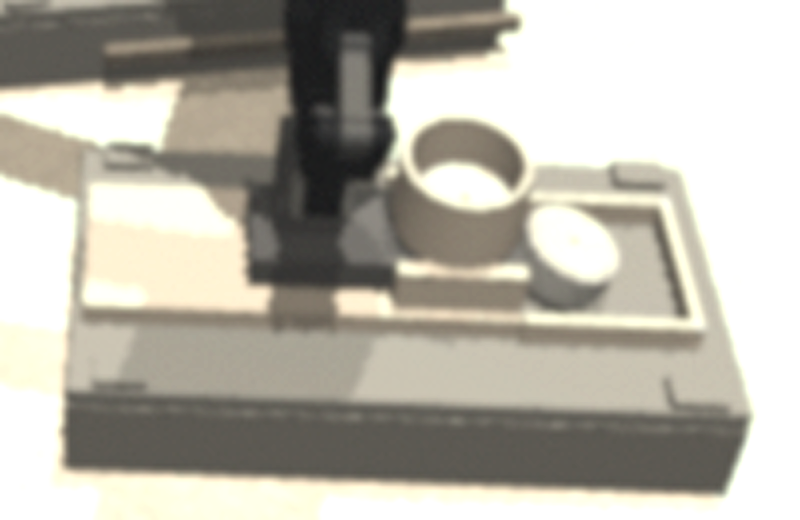

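The force rose to 11 N and the grasp point stopped moving, so the slide is at its stop (about 48 mm). I'll seat it slightly further, then open quickly.

>>> arm_command(
  deltas="0 0 -0.001 0 -1;0 0 0 0 -1;0 0 0 0 0.3;0 0 0 0 0.3;0 0 0 0 0.3",
)

```text
time_s: 6.4
tool_pos: [0.5821, -0.2411, 0.2657]
tool_rot: [[0.002, -0.211, -0.978], [-0.001, -0.978, 0.211], [-1.0, 0.001, -0.003]]
wrist_force: [-0.4, 0.6, -1.2]
gripper_width: 0.0549
```

```bash
python3 d.py .575 -.239 .11; python3 -c "
from h import *
a=snap('side','s6.png');snap('wrist','w6.png')
cv2.imwrite('pics/s6c.png',cv2.convertScaleAbs(cv2.resize(a[240:370,285:485,::-1],None,fx=4,fy=4,interpolation=cv2.INTER_CUBIC),alpha=1.5,beta=20))"
```

```text
6.4 [ 0.5821 -0.2411  0.2657] yaw y -102.15702175238904 xaxis [ 0.0024 -0.0011 -1.    ] w 0.0548992981417951 [-0.4166  0.6364 -1.2094] [-0.4598  0.5063  1.5599  0.      1.0728  1.3231]
grasp [ 0.5824 -0.2413  0.1107] delta tool [ 0.0007 -0.0007  0.0077]
```

View pics/s6c.png

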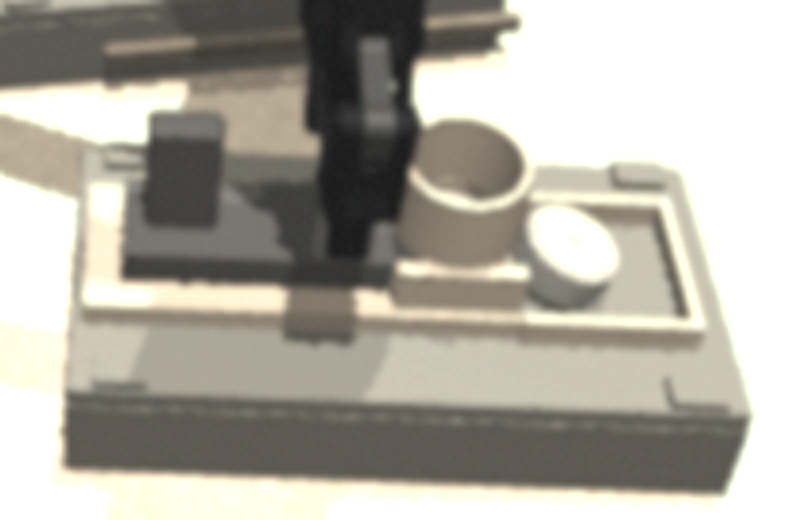

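View pics/w6.png

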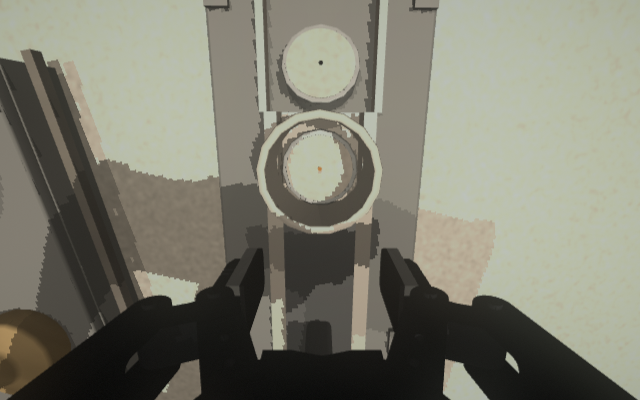

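The slide has snapped back. The light on the landing still looks tilted, so I'll raise the arm clear and look closely.

>>> arm_command(
  deltas="-0.04 0 0 0 0.3;-0.04 0 0 0 0.3;-0.04 0 0 0 0.3;-0.02 0 0 0 0.3;0 0 0 0 0.3",
)

```text
time_s: 7.0
tool_pos: [0.5826, -0.2414, 0.4091]
tool_rot: [[0.008, -0.211, -0.978], [-0.004, -0.978, 0.211], [-1.0, 0.002, -0.008]]
wrist_force: [1.2, 0.4, 0.7]
gripper_width: 0.0555
```

```bash
python3 d.py .575 -.239 .11
python3 - <<'E'
from h import *
np.set_printoptions(precision=4,suppress=True)
tube=np.array([.6296,-.2508]);u=np.array([.978,-.2096])
s=sense();snap('wrist','w7.png')
def rep(c,n):
    for d in find_in(c,n)[:4]:
        P=cam2world(c,d['position'],s); e=P[:2]-tube; print(c,n,round(d['conf'],2),P,'ahead of home fin',e@u+.104,'lat',e@[.2096,.978])
rep('wrist','light0_center');rep('wrist','tea_grip')
for c in('scene','side'):
    a=snap(c,c+'7.png'); rep(c,'light0_center');rep(c,'tea_grip')
    b=a[200:345,205:320] if c=='scene' else a[255:365,295:475]
    cv2.imwrite('pics/%s7c.png'%c,cv2.convertScaleAbs(cv2.resize(b[:,:,::-1],None,fx=4,fy=4,interpolation=cv2.INTER_CUBIC),alpha=1.3,beta=10))
E
```

```text
7.0 [ 0.5826 -0.2414  0.4091] yaw y -102.1567729386408 xaxis [ 0.0078 -0.0039 -1.    ] w 0.055471332585041895 [1.1748 0.3901 0.727 ] [-0.4598  0.3788  1.3822  0.      1.3718  1.3232]
grasp [ 0.5838 -0.242   0.2541] delta tool [ 0.144  -0.0014  0.0105]
wrist light0_center 0.72 [ 0.6684 -0.263   0.0735] ahead of home fin 0.14450504113478133 lat -0.003790100332418882
wrist tea_grip 0.66 [ 0.55   -0.2338  0.0778] ahead of home fin 0.022590881429313578 lat -6.77807144242342e-05
scene light0_center 0.8 [ 0.6732 -0.263   0.0699] ahead of home fin 0.1491510019379884 lat -0.0028051046003929538
scene tea_grip 0.85 [ 0.5402 -0.237   0.074 ] ahead of home fin 0.013706664155276688 lat -0.005258306179118279
side light0_center 0.76 [ 0.6664 -0.2706  0.0715] ahead of home fin 0.14410221295882342 lat -0.011636888834038772
side tea_grip 0.68 [ 0.5482 -0.2372  0.0727] ahead of home fin 0.02153320863491197 lat -0.0037952953736655817
```

View pics/scene7c.png

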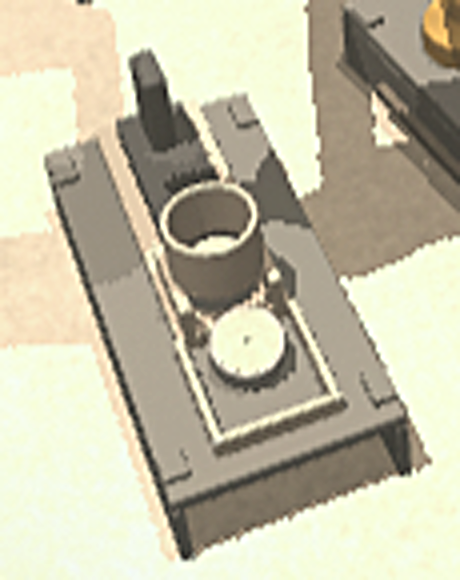

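View pics/side7c.png

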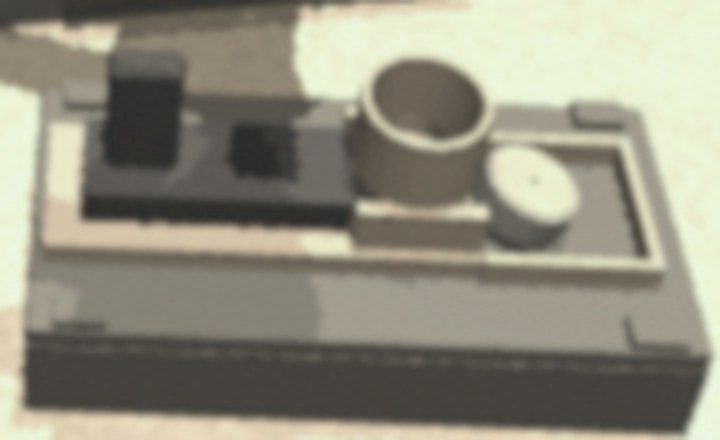

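View pics/w7.png

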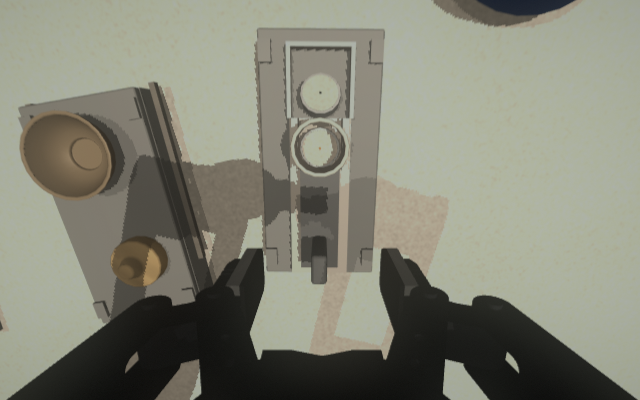

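The light isn't lying flat. Its rear edge is caught on the exit sill, with its centre about 146 mm ahead instead of 150–165 mm. I'll fix it by taking the cup gently by its sides and drawing it forward. First I need the fence height and the cup position.

Run:
```python
from h import *
np.set_printoptions(precision=4,suppress=True)
tube=np.array([.6296,-.2508]);u=np.array([.978,-.2096]);w=np.array([.2096,.978])
def P(name):
    c=get_calibration(name);R=cv2.Rodrigues(np.array(c['rvec'],float))[0];f=200/np.tan(np.radians(c['vertical_fov']/2))
    return np.array([[f,0,c['cx']],[0,f,c['cy']],[0,0,1]])@np.c_[R,np.array(c['tvec']).ravel()]
s=sense();c=get_calibration('wrist');M=np.array(c['mount']);T=np.eye(4);T[:3,:3]=s['tool_rot'];T[:3,3]=s['tool_pos']
f=200/np.tan(np.radians(c['vertical_fov']/2));Pw=np.array([[f,0,c['cx']],[0,f,c['cy']],[0,0,1]])@np.linalg.inv(T@M)[:3]
def tri(a,b,n):
    X=cv2.triangulatePoints(P('scene'),P('side'),np.array([205+a[0]/4,200+a[1]/4]),np.array([295+b[0]/4,255+b[1]/4])).ravel();X=X[:3]/X[3]
    e=X[:2]-tube;q=Pw@np.r_[X,1];print(n,X,'ahead of tube',e@u,'lat',e@w,'wrist px',q[:2]/q[2])
tri((249,341),(535,181),'wick')
tri((213,437),(663,262),'fence c1');tri((343,400),(628,138),'fence c2')
tri((209,218),(427,99),'tube')
print('wrist light top z.07 ->')
for (px,py,z) in((320.5,92.5,.070),(285,42,.06),(356,42,.06),(285,118,.06),(356,118,.06)):
    d=(T@M)[:3,:3]@np.array([(px-c['cx'])/f,(py-c['cy'])/f,1]);o=(T@M)[:3,3];X=o+d*(z-o[2])/d[2];e=X[:2]-tube;print(px,py,X,e@u,e@w)
im=cv2.imread('pics/w7.png')[20:180,240:400];cv2.imwrite('pics/w7c.png',cv2.convertScaleAbs(cv2.resize(im,None,fx=3.7,fy=3.7,interpolation=cv2.INTER_CUBIC),alpha=1.3,beta=0))
```

```text
wick [ 0.6756 -0.2601  0.0706] ahead of tube 0.04697391450675406 lat 0.0005558802989344307 wrist px [319.8259  83.5026]
fence c1 [ 0.7099 -0.301   0.0658] ahead of tube 0.08909486737509878 lat -0.03226951446263016 wrist px [357.5279  32.4159]
fence c2 [ 0.7262 -0.2387  0.0609] ahead of tube 0.09198566777750607 lat 0.03209058830219345 wrist px [284.1536  30.1553]
tube [ 0.6297 -0.2502  0.1133] ahead of tube -2.5606412249380346e-05 lat 0.0005638208226030122 wrist px [319.4897 140.7846]
wrist light top z.07 ->
320.5 92.5 [ 0.6681 -0.2591  0.07  ] 0.039432294722785526 -4.023099416557495e-05
285 42 [ 0.7171 -0.2371  0.06  ] 0.0826826236078596 0.031732694032701805
356 42 [ 0.7038 -0.2991  0.06  ] 0.08269826661328235 -0.03172769235611492
285 118 [ 0.6535 -0.2214  0.06  ] 0.01718927897607549 0.033754498367364265
356 118 [ 0.6394 -0.2874  0.06  ] 0.0172314419223461 -0.0337048357550133
```

View pics/w7c.png

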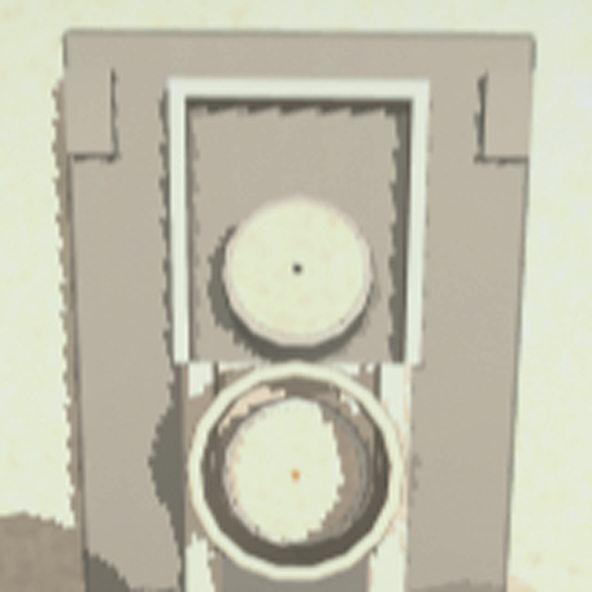

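The wick triangulates to 47 mm ahead of the tube at z = 0.071, which fits a tilt of about 15° with the rear edge on the 10 mm sill. The fence top is at about 0.06–0.065, so the fingertips have to stay just above it. Moving over the cup.

```bash
python3 d.py .6795 -.2615 .15
```

```text
7.45 [ 0.5813 -0.2408  0.4034] yaw y -102.15962816160064 xaxis [-0.0021  0.001  -1.    ] w 0.055740639532993526 [-0.0042  0.8152 -0.2158] [-0.4598  0.3837  1.389   0.      1.3712  1.3232]
grasp [ 0.581  -0.2406  0.2484] delta tool [ 0.0982 -0.0003 -0.1009]
```

>>> arm_command(
  deltas="0 0 -0.034 0 0.3;0 0 -0.033 0 0.3;0 0 -0.034 0 0.3;0 0 0 0 0.3;0 0 0 0 0.3",
  force=20,
)

```text
time_s: 7.95
tool_pos: [0.6805, -0.2621, 0.4032]
tool_rot: [[-0.002, -0.21, -0.978], [0.001, -0.978, 0.21], [-1.0, -0.0, 0.002]]
wrist_force: [-1.2, -0.2, 0.0]
gripper_width: 0.0553
```

>>> arm_command(
  deltas="0.03 0 0 0 0.3;0.03 0 0 0 0.3;0.03 0 0 0 0.3;0.03 0 0 0 0.3;0 0 0 0 0.3",
)

```text
time_s: 8.45
tool_pos: [0.6769, -0.261, 0.2797]
tool_rot: [[-0.01, -0.211, -0.977], [0.005, -0.977, 0.211], [-1.0, -0.002, 0.011]]
wrist_force: [-1.3, 1.4, -0.3]
gripper_width: 0.0556
```

>>> arm_command(
  deltas="0.014 0 0 0 0.3;0.014 0 0 0 0.3;0 0 0 0 0.3;0 0 0 0 0.3;0 0 0 0 0.3",
)

```text
time_s: 8.95
tool_pos: [0.6805, -0.2622, 0.2577]
tool_rot: [[0.002, -0.211, -0.978], [-0.001, -0.978, 0.211], [-1.0, 0.0, -0.002]]
wrist_force: [0.6, -0.8, 0.1]
gripper_width: 0.0558
```

```bash
python3 d.py .6795 -.2615 .085;python3 - <<'E'
from h import *
snap('wrist','w8.png')
for c in('scene','side'):
    a=snap(c,c+'8.png')
    b=a[200:345,205:320] if c=='scene' else a[235:365,295:475]
    cv2.imwrite('pics/%s8c.png'%c,cv2.convertScaleAbs(cv2.resize(b[:,:,::-1],None,fx=4,fy=4,interpolation=cv2.INTER_CUBIC),alpha=1.3,beta=10))
E
```

```text
8.95 [ 0.6805 -0.2622  0.2577] yaw y -102.15561876728053 xaxis [ 0.0016 -0.0007 -1.    ] w 0.05576409357196004 [ 0.5728 -0.8202  0.0872] [-0.4257  0.6335  1.3225 -0.      1.1839  1.3573]
grasp [ 0.6808 -0.2624  0.1027] delta tool [ 0.0177 -0.0006  0.0015]
```

View pics/scene8c.png

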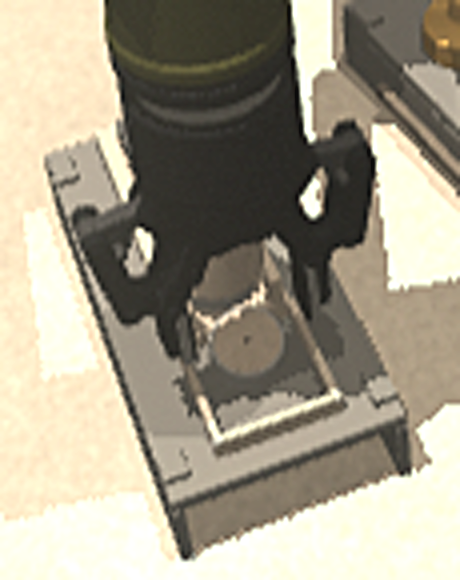

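View pics/side8c.png

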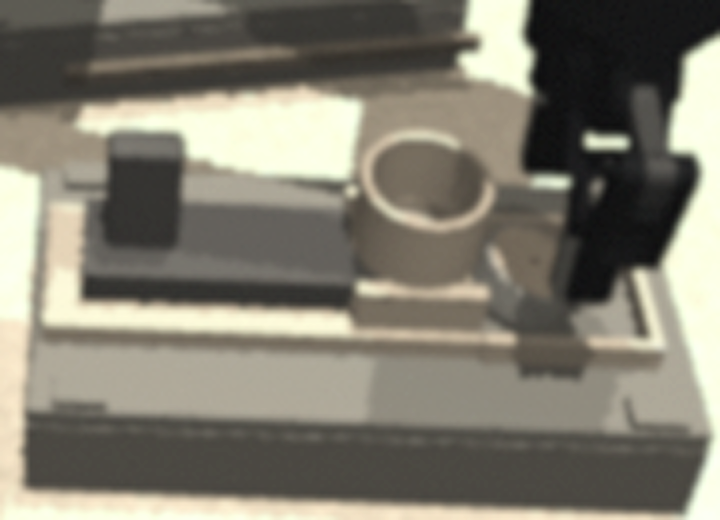

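View pics/w8.png

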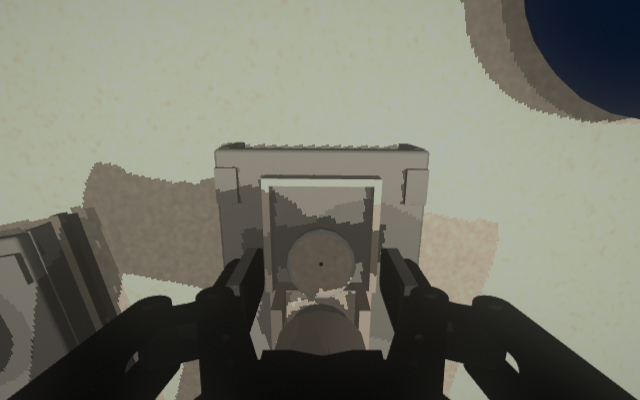

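The cup is centred between the jaws (column 320) and still tilted. I'll lower to just above the fence and close gently.

>>> arm_command(
  deltas="0.008 0 0 0 0.3;0.008 0 0 0 0.3;0.002 0 0 0 0.3;0 0 0 0 0.3;0 0 0 0 0.3",
)

```text
time_s: 9.6
tool_pos: [0.6802, -0.2621, 0.2384]
tool_rot: [[-0.0, -0.211, -0.978], [0.0, -0.978, 0.211], [-1.0, -0.0, 0.0]]
wrist_force: [0.4, 0.7, -0.5]
gripper_width: 0.0553
```

>>> arm_command(
  deltas="0 0 0 0 -0.25;0 0 0 0 -0.25;0 0 0 0 -0.25;0 0 0 0 -0.25;0 0 0 0 -0.25",
  force=20,
)

```text
time_s: 10.1
tool_pos: [0.6803, -0.2622, 0.239]
tool_rot: [[0.001, -0.211, -0.978], [-0.0, -0.978, 0.211], [-1.0, 0.0, -0.001]]
wrist_force: [0.8, -1.2, 0.7]
gripper_width: 0.0362
```

```bash
python3 d.py .6795 -.2615 .085;python3 - <<'E'
from h import *
snap('wrist','w9.png')
a=snap('side','side9.png');cv2.imwrite('pics/side9c.png',cv2.convertScaleAbs(cv2.resize(a[235:365,295:475,::-1],None,fx=4,fy=4,interpolation=cv2.INTER_CUBIC),alpha=1.6,beta=20))
E
```

```text
10.1 [ 0.6803 -0.2622  0.239 ] yaw y -102.1579124217776 xaxis [ 0.0006 -0.0003 -1.    ] w 0.03615744571455627 [ 0.8394 -1.1958  0.731 ] [-0.4258  0.6512  1.3397 -0.      1.15    1.3572]
grasp [ 0.6804 -0.2622  0.084 ] delta tool [-0.001  -0.0005  0.001 ]
```

View pics/side9c.png

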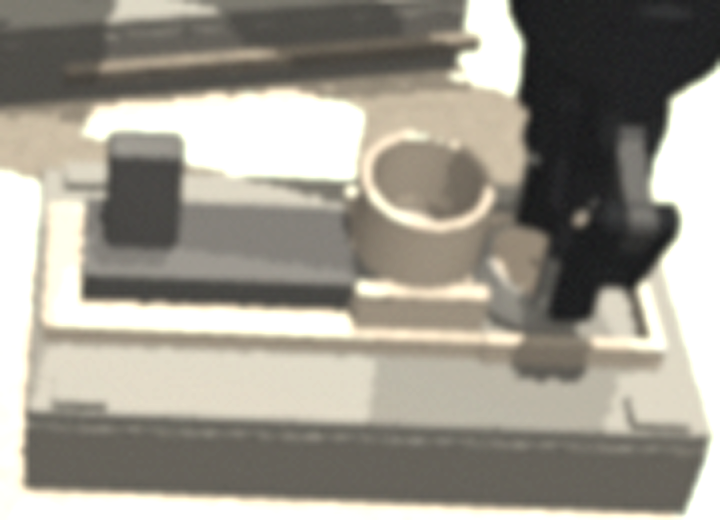

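View pics/w9.png

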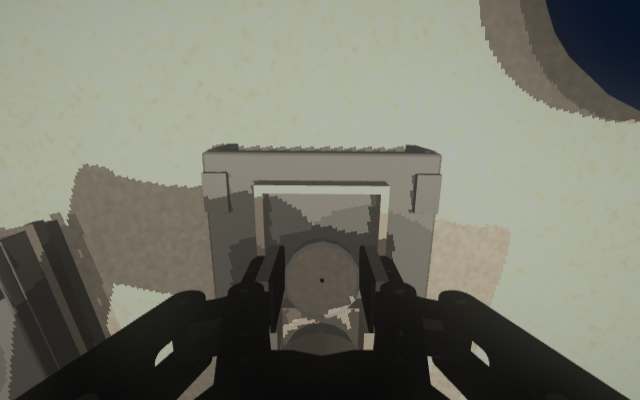

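The jaws closed to 36 mm without touching: the tips are still above the cup's rim. I'll open, lower 6 mm while watching the force, and close again.

>>> arm_command(
  deltas="0 0 0 0 0.2;0 0 0 0 0.2;0.003 0 0 0 0.2;0.003 0 0 0 0.2;0 0 0 0 0.2",
)

```text
time_s: 10.7
tool_pos: [0.6801, -0.2621, 0.2324]
tool_rot: [[-0.0, -0.211, -0.978], [0.0, -0.978, 0.211], [-1.0, -0.0, 0.0]]
wrist_force: [-0.4, 0.6, -0.1]
gripper_width: 0.0512
```

>>> arm_command(
  deltas="0 0 0 0 -0.3;0 0 0 0 -0.3;0 0 0 0 -0.3;0 0 0 0 -0.3;0 0 0 0 -0.3",
  force=20,
)

```text
time_s: 11.2
tool_pos: [0.6802, -0.2624, 0.2329]
tool_rot: [[0.0, -0.211, -0.978], [-0.001, -0.978, 0.211], [-1.0, 0.001, -0.0]]
wrist_force: [0.6, -1.6, 2.4]
gripper_width: 0.0365
```

The jaws stop at 36.5 mm, short of the commanded 30 mm, so the cup is held. Drawing it forward 12 mm.

>>> arm_command(
  deltas="0 0 -0.004 0 -0.3;0 0 -0.004 0 -0.3;0 0 -0.004 0 -0.3;0 0 0 0 -0.3;0 0 0 0 -0.3",
)

```text
time_s: 11.7
tool_pos: [0.691, -0.2639, 0.2328]
tool_rot: [[-0.003, -0.211, -0.978], [0.002, -0.978, 0.211], [-1.0, -0.001, 0.003]]
wrist_force: [-3.7, 0.3, 7.4]
gripper_width: 0.0364
```

```bash
python3 d.py .6795 -.2615 .085;python3 - <<'E'
from h import *
snap('wrist','w10.png')
a=snap('side','side10.png');cv2.imwrite('pics/side10c.png',cv2.convertScaleAbs(cv2.resize(a[235:365,295:475,::-1],None,fx=4,fy=4,interpolation=cv2.INTER_CUBIC),alpha=1.6,beta=20))
E
```

```text
11.7 [ 0.691  -0.2639  0.2328] yaw y -102.15382262801198 xaxis [-0.003   0.0017 -1.    ] w 0.0364469375468844 [-3.7312  0.3218  7.4213] [-0.422   0.671   1.3148  0.0004  1.1592  1.3607]
grasp [ 0.6906 -0.2637  0.0778] delta tool [-0.0071  0.0002  0.0113]
```

View pics/side10c.png

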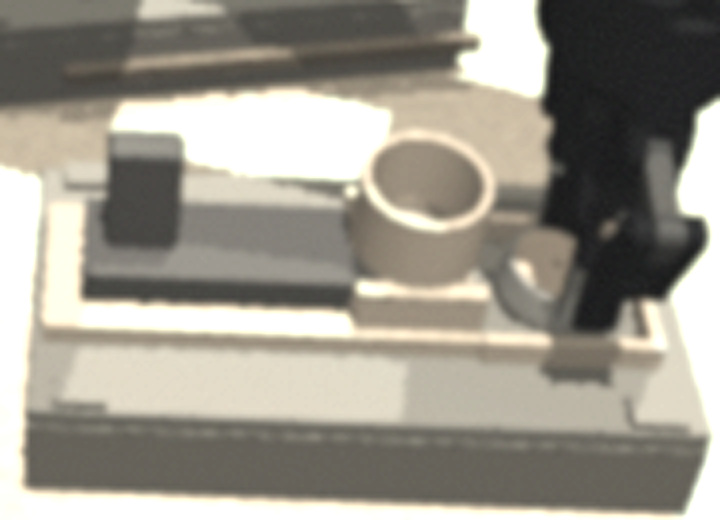

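View pics/w10.png

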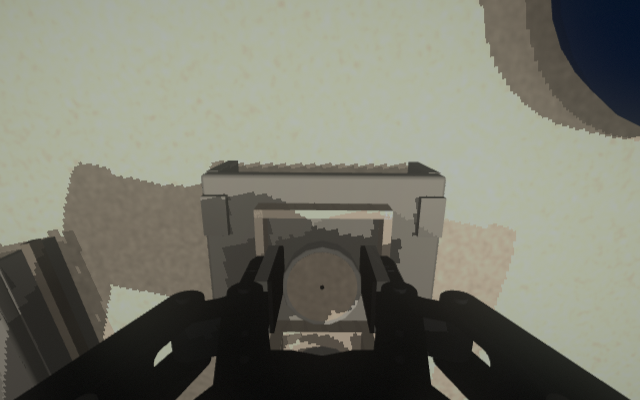

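The cup came forward and there is now a gap behind it. Releasing, then lifting clear.

>>> arm_command(
  deltas="0 0 0 0 0.2;0 0 0 0 0.2;0 0 0 0 0.2;0 0 0 0 0.2;-0.01 0 0 0 0.2",
)

```text
time_s: 12.3
tool_pos: [0.6914, -0.2642, 0.2405]
tool_rot: [[-0.003, -0.211, -0.978], [0.002, -0.978, 0.211], [-1.0, -0.001, 0.003]]
wrist_force: [-0.4, 0.3, -0.1]
gripper_width: 0.0513
```

>>> arm_command(
  deltas="-0.04 0 0 0 0.2;-0.04 0 0 0 0.2;-0.04 0 0 0 0.2;-0.04 0 0 0 0.2;-0.02 0 0 0 0.2",
)

```text
time_s: 12.8
tool_pos: [0.693, -0.2647, 0.429]
tool_rot: [[0.009, -0.21, -0.978], [-0.003, -0.978, 0.21], [-1.0, 0.001, -0.01]]
wrist_force: [0.7, -0.3, 0.2]
gripper_width: 0.0514
```

>>> arm_command(
  deltas="0 0 0.04 0 0.2;0 0 0.04 0 0.2;0 0 0.04 0 0.2;0 0 0 0 0.2;0 0 0 0 0.2",
)

```text
time_s: 13.3
tool_pos: [0.5742, -0.2391, 0.4242]
tool_rot: [[0.003, -0.211, -0.977], [-0.001, -0.977, 0.211], [-1.0, 0.0, -0.003]]
wrist_force: [0.4, -0.3, 1.2]
gripper_width: 0.0514
```

```bash
python3 d.py .6795 -.2615 .085
python3 - <<'E'
from h import *
np.set_printoptions(precision=4,suppress=True)
tube=np.array([.6296,-.2508]);u=np.array([.978,-.2096])
s=sense()
def rep(c,n):
    for d in find_in(c,n)[:3]:
        P=cam2world(c,d['position'],s); e=P[:2]-tube; print(c,n,round(d['conf'],2),P,'ahead of home fin',e@u+.104)
snap('wrist','w11.png');rep('wrist','light0_center')
for c in('scene','side'):
    a=snap(c,c+'11.png'); rep(c,'light0_center');rep(c,'tea_grip');rep(c,'block_slide')
    b=a[200:345,205:320] if c=='scene' else a[255:365,295:475]
    cv2.imwrite('pics/%s11c.png'%c,cv2.convertScaleAbs(cv2.resize(b[:,:,::-1],None,fx=4,fy=4,interpolation=cv2.INTER_CUBIC),alpha=1.3,beta=10))
E
```

```text
13.3 [ 0.5742 -0.2391  0.4242] yaw y -102.1787257610157 xaxis [ 0.0032 -0.0008 -1.    ] w 0.05144661113869457 [ 0.3942 -0.2641  1.1736] [-0.4627  0.3583  1.3762  0.0007  1.4039  1.3206]
grasp [ 0.5747 -0.2393  0.2692] delta tool [ 0.1846 -0.0004 -0.1065]
wrist light0_center 0.98 [ 0.6749 -0.2621  0.0699] ahead of home fin 0.15067195930095562
scene light0_center 0.8 [ 0.6831 -0.2631  0.0703] ahead of home fin 0.1588982634555399
scene tea_grip 0.68 [ 0.5386 -0.2325  0.0762] ahead of home fin 0.011163622091034386
scene block_slide 0.58 [0.5368 0.2742 0.0777] ahead of home fin -0.09681753337802228
side light0_center 0.71 [ 0.6757 -0.2691  0.0693] ahead of home fin 0.15289164264668437
side tea_grip 0.91 [ 0.5485 -0.2392  0.0762] ahead of home fin 0.022290951508001686
side block_slide 0.69 [0.5332 0.279  0.0772] ahead of home fin -0.10129236358846382
```

View pics/scene11c.png

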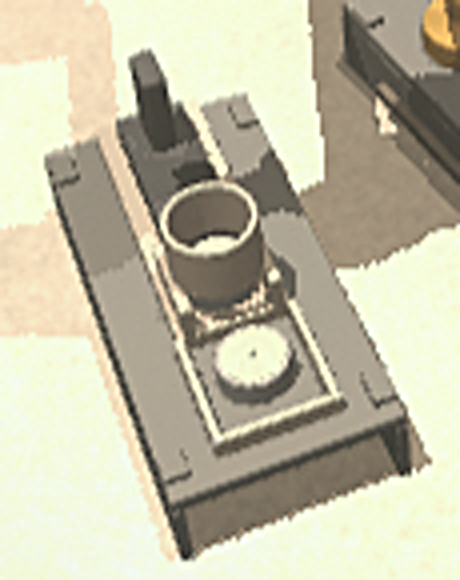

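View pics/side11c.png

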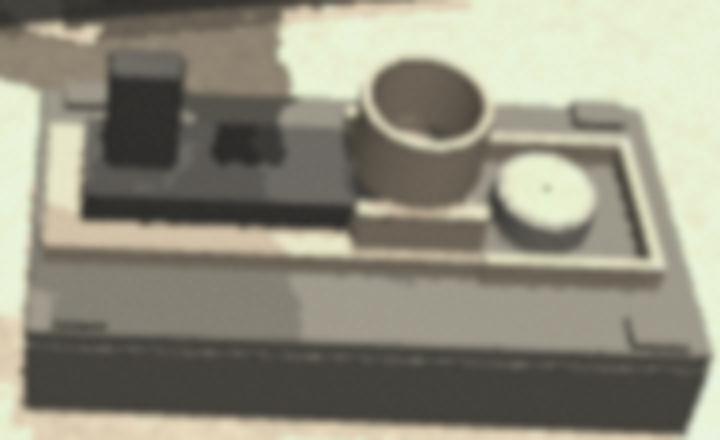

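View pics/scene11.png

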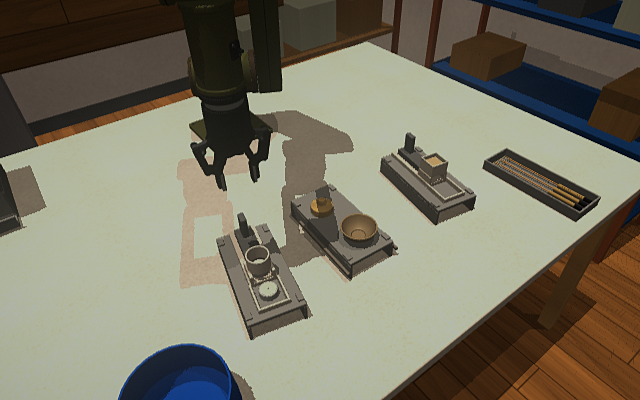

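The light now lies flat inside the fence, clear of the sill. The fin is at its original pixels in both views, and the bystander dispenser hasn't changed. I'll measure once more and hand in.

Run:
```python
from h import *
tube=np.array([.6296,-.2508]);u=np.array([.978,-.2096])
for X in(ray('scene',205+253/4,200+354/4,.066),ray('side',295+546/4,255+188/4,.066)): print(X,(X[:2]-tube)@u+.104)
print(close_job())
```

```text
[ 0.67961319 -0.26013203  0.066     ] 0.15486889769696047
[ 0.68082085 -0.26172255  0.066     ] 0.15638335937390835
the job is handed in; nothing more can be done
None
```

The tea-light is out and lying flat on the fenced landing, and the slide is back home, but I had to help the light off the sill by hand. I handed the job in at about 13.5 s.

- **Stroke:** I gripped the round-tube dispenser's fin and pushed it about 48 mm. At the end the force rose to 11 N and the fin stopped moving, so I took that as the stop. I then opened the jaws and the slide snapped back by itself.
- **What went wrong:** After the stroke the tea-light did not drop fully. It hung tilted with its rear edge on the exit sill. I took the cup lightly by its sides (20 N), drew it forward about 12 mm and let go.
- **Last checks:**
  - **Tea-light:** it measures 155–156 mm ahead of the fin's home point in the two fixed views, within the 150–165 mm asked for.
  - **Fin:** it is back at its original pixels in both views.
  - **Square-tubed dispenser:** it looks unchanged, and I never went near its slide.
  - **Arm:** it is clear of everything, and the highest wrist force I read was about 16 N.
- **Disagreement:** The networks put the light at 151, 153 and 159 mm, all within range but about 8 mm apart. They also placed the fin up to 22 mm ahead of home, as they did before the push, so I trusted the pixel match for the fin.

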